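# Dock a patrol handset under the retaining bar and shut the gate behind it

## Task

Put the slim patrol handset into the charging dock for its shift-end readout: slide the dock's gate fully open, pick the handset up and slide it, screen up and nose first, along the dock's floor under the fixed bar until its nose is fully home against the end stop. Then slide the gate fully shut behind it and let go. Leave the radio and the telephone where they are.

Things in the scene. Friction and masses are not known exactly. Their poses are not given: they have to be found in the camera images.
- handset_mid (a point): Centre of the slim slate-grey patrol handset, a rigid bar 160 long x 48 wide x 24 mm high, about 0.18 kg, lying screen up on the desk. x runs along its length to the nose, y across its width, z up out of the screen. Grip across the 48 mm width; gripped some 40 mm behind the centre (towards the tail) it can be pushed fully home in one stroke with the fingers clear of the bar.
- handset: The same handset: origin at the centre of its underside (12 mm below its centre), same axes. The last 14 mm at the nose are a bare aluminium plug, narrower (40 mm wide, 18 mm high); the black screen is nearer the nose, a square rubber pad nearer the tail.
- handset_nose (a point): Centre of the tip of the handset's nose: 80 mm along the handset's x from its centre, same axes.
- slot_mouth (a point): Middle of the slot's mouth on the floor of the dock, a low grey plate fixed to the desk; the floor is 10 mm above the desk. x points level into the slot (the way the handset goes in), y left of that, z up. Plate 110 mm wide, from x = -180 to 85 mm. Cheeks beside the slot (x = 0 to 60 mm) stand 52 mm apart, 46 mm above the floor.
- bar_mid (a point): Centre of the fixed aluminium bar that crosses over the slot, axes as the dock's: 22 mm along x (x = 0 to 22 mm from the mouth), 84 mm along y, underside 28 mm and top 46 mm above the dock's floor. Before it two flared lead-in vanes, 18 mm tall, stand from x = -27 to 0, some 72 mm apart at their outer ends and narrowing to 52 mm at the mouth.
- end_stop (a point): Foot of the flat end stop on the dock's floor, 60 mm into the slot from the mouth, 34 mm high, axes as the dock's. No roof between bar and stop. With the handset fully home its nose tip is here, its centre 20 mm before the mouth (x = -20 mm) and its tail at x = -100 mm.
- gate (a joint): Steel sliding gate across the dock's floor behind the handset's place. 0 = shut (it stands on the slot's centre line), 0.085 m = fully open, moved 85 mm to the dock's -y side over a side wing of the plate, which (x = -180 to -95) reaches y = -120 mm; it starts shut or nearly so. Friction about 2 N, no spring, stays where it is left.
- gate_fin (a point): Top centre of the gate's upright steel fin, the part to push or pinch: 14 mm along the dock's x, 24 mm along its y, its top 51 mm above the desk, free on all sides from 17 mm above the desk upwards. It stands at x = -155 mm from the slot mouth (y = 0 when shut, y = -85 mm when open). Axes as the dock's.
- gate_blocker (a point): Top centre of the gate's blocker, which moves with the fin, joined to it by a foot 6 mm thick: 14 mm along x, 30 mm along y, top 35 mm above the desk, 41 mm nearer the slot than the fin (x = -121 to -107 mm from the mouth), so it passes 7 mm behind the tail of a handset that is home.
- radio: Bystander: thick black two-way radio with a stub antenna and a round knob, body 120 x 58 x 36 mm, 180 mm long with antenna, lying on the desk; origin at the underside, x towards the antenna, whose tip is at x = 100 mm; the body's other end is at x = -80 mm. It and the handset may have swapped places.
- telephone: Bystander: cream desk telephone, 195 x 180 x 67 mm, origin at the centre of its underside.
Mind the look-alikes: they are no part of the job. What is shaped like the handset but green or orange is not meant.

How it is judged:
On the way, in this order (a step that is already met when the one before it is completed fails the run):
1. the gate is slid open (at least 65 mm) (value of joint gate above 0.065 m), for 0.2 s.
2. the handset's nose is under the fixed bar, in line with the slot and near the floor (y of handset_nose in the frame of slot_mouth between -0.005 and 0.005 m and z of handset_mid in the frame of slot_mouth between 0.006 and 0.018 m and x of handset_nose in the frame of slot_mouth above 0.005 m).
3. the handset is fully home against the end stop, flat and in line (y of handset_nose in the frame of slot_mouth between -0.005 and 0.005 m and z of handset_mid in the frame of slot_mouth between 0.006 and 0.018 m and x of handset_nose in the frame of slot_mouth above 0.056 m and angle between the x axis of handset_mid and the x axis of slot_mouth, either way round below 0.07 rad and angle between handset_mid's own z axis and vertical below 0.07 rad), for 0.2 s.
4. the gate is slid shut behind it (value of joint gate below 0.01 m), for 0.2 s.
At the end, for the whole second after the job is handed in: The handset rests still and flat (within 4 degrees) on the dock's floor, screen up, in line with the slot (within 4 degrees and 5 mm), its nose within 4 mm of the end stop beyond the fixed bar, and the gate is shut behind it (within 10 mm of its closed end) (all of step 3 and x of handset_nose in the frame of slot_mouth below 0.064 m and value of joint gate below 0.01 m and linear speed of handset below 0.02 m/s); the robot touches nothing.
It fails at once if the radio is pushed out of place (more than 25 mm) (distance of radio from where it was at the start of the episode above 0.025 m).
It fails at once if the telephone is pushed out of place (more than 25 mm) (distance of telephone from where it was at the start of the episode above 0.025 m).
It also fails if it takes over 58 s, if anything falls off the work surface, if the arm or the gripper's body presses on something with over 40 N, if the wrist force passes 120 N, or if a joint passes its speed limit or range.

## Robot

A 7-joint arm with a two-finger parallel gripper is mounted at the origin on the work surface. World frame = base frame: x ahead of the robot, y to its left, z up, the work surface at z = 0. Lengths are in m, angles in rad, forces in N, time in s.
With the tool pointing down it reaches from about 0.35 to 0.775 m from the base axis. Payload 3.1 kg.
Tool frame: the origin (TCP) lies midway between the tips of the shut fingers; the grasp point (between the pads) lies 19 mm behind it; y points along the fingers, x is the direction in which the jaws open and shut, and the axes are right-handed (so a half turn about y gives the same grasp; the last joint's range is limited). The gripper opens to 85 mm and grips with 20 to 120 N. Pads are 22 mm wide; open, the fingers measure 114 mm over their backs; the gripper's body (76 mm by 85 mm) begins 54 mm behind the grasp point. The pads swing forward as they close: fully open they stand 13 mm farther back than shut.
Start: joints at [-1.236, 0.311, 0.014, 1.512, -0.004, 1.319, -0.027], TCP at [0.202, 0.511, 0.231] pointing down, gripper open.
Joint ranges: [-2.7, 2.7], [-0.3, 1.91], [-1.27, 1.3], [0.12, 2.57], [-1.44, 4.58], [0.2, 2.03], [-3.05, 3.05]. Speed limits (rad/s): [2.79, 2.79, 3.14, 3.14, 3.14, 3.14, 3.14].

## Interface

Orientations are given as a unit quaternion [w, x, y, z].
In Python, from workcell import arm, viewer gives the robot as it stands. Calls block until the motion is done:
- arm.move_to(position, orientation): joint-space move of the TCP to a pose.
- arm.line_to(position, max_speed=0.15, attitude=None, guard=None): straight line of the TCP; attitude=None keeps the orientation; max_speed is the mean speed in m/s. With guard (N) it stops when the force on the tool has changed by that much, and returns True; else False.
- arm.move_joints(angles): joint-space move.
- arm.gripper_to(opening): finger opening in m; the grip force is fixed at half the most; returns when the fingers have stopped.
- arm.sleep(seconds).
- arm.solve_ik(position, orientation): joint angles nearest the present ones, or None.
- arm.observe(): the state.
- viewer.grab_frame(name): name is "scene" or "side" or "wrist"; returns the picture (384x512x3 uint8, blue, green, red); there is no depth.
- viewer.camera_info(name): a dict with "mtx" (3x3 intrinsics, pixels), "cam_to_world" (4x4, takes a point from camera to world coordinates). Camera axes: x right, y down, z forward; pixel columns grow to the right and rows downward; lengths in m; the calibration is good to about 2 mm. A picture is of the moment at which its call begins: read the wrist's pose just before it. camera_info takes no time and is no camera call; for the wrist camera it gives the pose at the moment of the call.
A pose or a line that the arm cannot do raises arm.MotionError and nothing moves.
- arm.hand_in(): hands the job in, once; it reports no verdict.
The state is a dict: "t": time; "joint_positions": joint angles; "joint_velocities": joint speeds; "joint_torque": joint torques, N m; "eef_pos": TCP position; "eef_rot": TCP orientation; "wrist_force": force on the tool from outside, world axes, zero at the start; "ft_torque": the same for the moment, N m; "finger_gap": finger opening in m.
Only numpy, scipy, OpenCV 4.12 (cv2) and the standard library are available. Lean on these libraries where they do the work, as an engineer would, in place of code of your own. Each camera call takes 0.05 s, during which the arm holds its last target.

## Working session

There is one attempt and no reset: what is moved stays moved. The work goes in short steps, each a Python script; the robot and the scene stay as the last script left them, time stands still between calls to the robot, and variables do not carry over. Pictures are saved under pics/ and viewed, and the job is handed in when it is done.

```bash
ls; mkdir -p pics; python3 - <<'E'
from workcell import arm, viewer
import cv2,numpy as np
np.set_printoptions(precision=4,suppress=True)
print(arm.observe())
for n in ["scene","side","wrist"]:
    i=viewer.camera_info(n); f=viewer.grab_frame(n); cv2.imwrite(f"pics/{n}0.png",f); print(n,i)
E
```

```text
pics
{'t': 0.0, 'joint_positions': array([-1.2357,  0.3117,  0.014 ,  1.5131, -0.0044,  1.3192, -0.0272]), 'joint_velocities': array([ 0.0024, -0.0005,  0.0001,  0.0001,  0.0014,  0.0001, -0.0003]), 'joint_torque': array([  0.0005, -37.9904,   0.1465, -23.0592,   0.0124,   0.0136,
        -0.    ]), 'eef_pos': array([0.2021, 0.5107, 0.2302]), 'eef_rot': array([-0.5843,  0.5853,  0.3968, -0.3982]), 'wrist_force': array([ 0.9244, -0.3148,  0.6473]), 'ft_torque': array([ 0.0462, -0.0093,  0.001 ]), 'finger_gap': 0.08547766049486907}
scene {'mtx': array([[440.2071,   0.    , 251.5062],
       [  0.    , 440.2071, 195.6901],
       [  0.    ,   0.    ,   1.    ]]), 'cam_to_world': array([[ 0.114 ,  0.621 , -0.7755,  1.4732],
       [ 0.9934, -0.083 ,  0.0795, -0.084 ],
       [-0.015 , -0.7794, -0.6263,  0.8552],
       [ 0.    ,  0.    ,  0.    ,  1.    ]])}
side {'mtx': array([[452.9377,   0.    , 256.5054],
       [  0.    , 452.9377, 188.433 ],
       [  0.    ,   0.    ,   1.    ]]), 'cam_to_world': array([[ 0.7869, -0.4528,  0.4192, -0.1178],
       [-0.617 , -0.5646,  0.5483, -0.7106],
       [-0.0116, -0.6901, -0.7236,  1.0796],
       [ 0.    ,  0.    ,  0.    ,  1.    ]])}
wrist {'mtx': array([[316.7258,   0.    , 258.2258],
       [  0.    , 316.7258, 188.8124],
       [  0.    ,   0.    ,   1.    ]]), 'cam_to_world': array([[ 0.3666,  0.884 ,  0.2901,  0.1277],
       [ 0.9304, -0.3475, -0.1168,  0.5409],
       [-0.0024,  0.3127, -0.9498,  0.3733],
       [ 0.    ,  0.    ,  0.    ,  1.    ]])}
```

View pics/scene0.png

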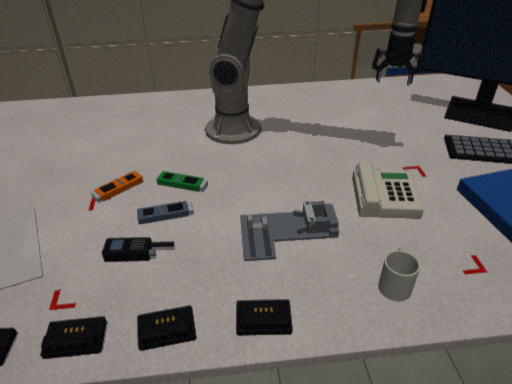

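View pics/side0.png

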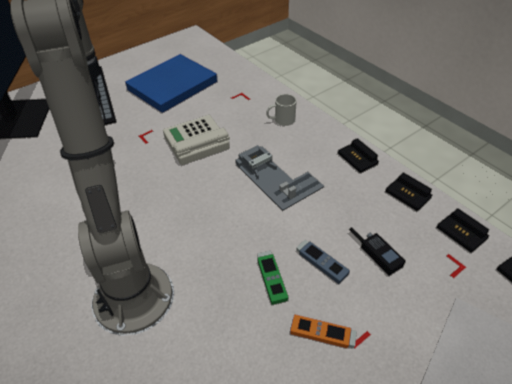

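View pics/wrist0.png

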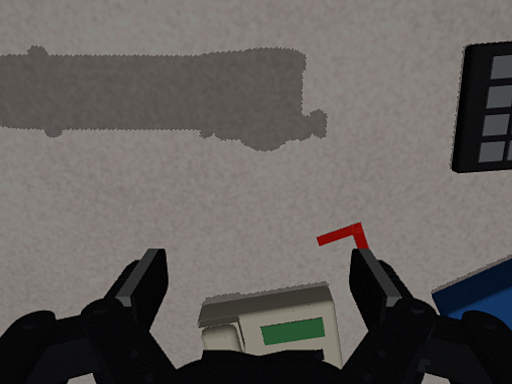

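Candidates for the handset: slate-grey bar, scene (165,212); green look-alike (182,181); orange look-alike (118,186); black radio (128,249). The slate-grey bar fits the description. I'll check it in close crops.

```bash
cat > h.py <<'E'
import cv2,numpy as np
np.set_printoptions(precision=4,suppress=True)
def ray(info,px):
    K=info["mtx"];T=info["cam_to_world"]
    d=T[:3,:3]@np.linalg.solve(K,np.array([px[0],px[1],1.]))
    return T[:3,3],d/np.linalg.norm(d)
def plane(info,px,z):
    o,d=ray(info,px); return o+d*(z-o[2])/d[2]
def tri(obs):
    A=np.zeros((3,3));b=np.zeros(3);L=[]
    for info,px in obs:
        o,d=ray(info,px);P=np.eye(3)-np.outer(d,d);A+=P;b+=P@o;L.append((P,o))
    x=np.linalg.solve(A,b); return x,[np.linalg.norm(P@(x-o)) for P,o in L]
def proj(info,p):
    T=np.linalg.inv(info["cam_to_world"]);c=T[:3,:3]@np.asarray(p)+T[:3,3];u=info["mtx"]@c;return u[:2]/u[2]
E
python3 - <<'E'
from workcell import arm, viewer
from h import *
s=cv2.imread("pics/scene0.png");d=cv2.imread("pics/side0.png")
a=cv2.resize(s[190:270,95:215],None,fx=4,fy=4,interpolation=2)
b=cv2.resize(d[230:290,285:365],None,fx=4,fy=4,interpolation=2)
c=cv2.resize(s[195:265,235:345],None,fx=4,fy=4,interpolation=2)
e=cv2.resize(d[140:210,230:330],None,fx=4,fy=4,interpolation=2)
W=np.zeros((600,800,3),np.uint8)
def put(im,x,y): 
    h,w=im.shape[:2]; h=min(h,600-y); w=min(w,800-x); W[y:y+h,x:x+w]=im[:h,:w]
put(a[:300,:400],0,0);put(b,420,0);put(c,0,310);put(e[:,:360],440,310)
cv2.imwrite("pics/crop.png",W)
S=viewer.camera_info("scene")
for n,p in dict(hm=(165,212),nose=(190,208),tail=(140,215),rad=(128,249),fin=(262,222),bar=(318,213)).items(): print(n,plane(S,p,.024))
E
```

```text
hm [ 0.4857 -0.2353  0.024 ]
nose [ 0.4773 -0.1632  0.024 ]
tail [ 0.4896 -0.3064  0.024 ]
rad [ 0.6237 -0.3267  0.024 ]
fin [0.565  0.0373 0.024 ]
bar [0.5479 0.2014 0.024 ]
```

View pics/crop.png

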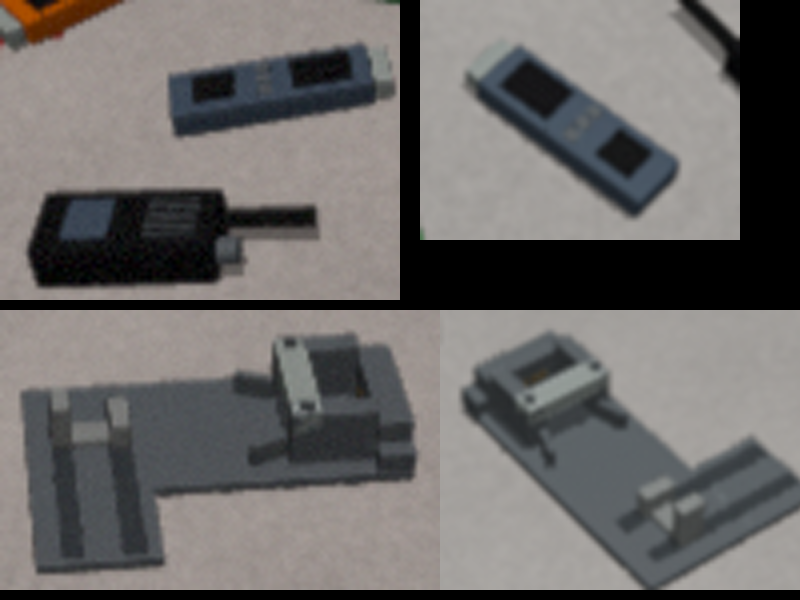

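```bash
cat >> h.py <<'E'
from scipy.spatial.transform import Rotation as Ro
def quat(psi):
    "tool down, tool z heading psi in world"
    z=np.array([np.cos(psi),np.sin(psi),0]);y=np.array([0,0,-1.]);x=np.cross(y,z)
    q=Ro.from_matrix(np.c_[x,y,z]).as_quat(); return np.r_[q[3],q[:3]]
E
python3 - <<'E'
from workcell import arm, viewer
from h import *
o=arm.observe();q=o["eef_rot"];R=Ro.from_quat(np.r_[q[1:],q[0]]).as_matrix();print(R)
C=viewer.camera_info("wrist")["cam_to_world"];print("cam in tool",R.T@(C[:3,3]-o["eef_pos"]))
for psi in (-1.57,1.57):
  for p in ([.49,-.235,.25],[.49,-.275,.035],[.55,.15,.25],[.55,.04,.04],[.64,.02,.05],[.55,.08,.05]):
    print(psi,p,arm.solve_ik(np.array(p),quat(psi)))
E
```

```text
[[ 0.3679 -0.0006 -0.9299]
 [ 0.9299 -0.0018  0.3679]
 [-0.0018 -1.     -0.0001]]
cam in tool [ 0.0003 -0.143   0.0803]
-1.57 [0.49, -0.235, 0.25] [-0.3612  0.4539  1.128   1.5237 -0.4119  1.4249 -2.3533]
-1.57 [0.49, -0.275, 0.035] [-0.2465  0.8003  1.1229  1.7528 -0.7995  1.1244 -2.0024]
-1.57 [0.55, 0.15, 0.25] [-0.3903  0.3433  0.1299  1.4241 -0.0444  1.377   2.883 ]
-1.57 [0.55, 0.04, 0.04] [ 0.611   0.775  -1.0796  1.7234  0.7548  1.1209  2.4371]
-1.57 [0.64, 0.02, 0.05] [ 0.5473  0.9134 -1.0817  1.4467  0.8198  1.273   2.5309]
-1.57 [0.55, 0.08, 0.05] [-0.2477  0.4892  0.0977  1.7334 -0.0576  0.9218  3.0159]
1.57 [0.49, -0.235, 0.25] [ 0.0397  0.3056  0.4962  1.5105 -0.1469  1.3627  0.546 ]
1.57 [0.49, -0.275, 0.035] [-0.0918  0.6498  0.826   1.7478 -0.5587  0.9958  0.9475]
1.57 [0.55, 0.15, 0.25] [-0.6839  0.3709  0.5445  1.4363 -0.1921  1.3876 -0.1355]
1.57 [0.55, 0.04, 0.04] [-0.5571  0.5604  0.6265  1.7691 -0.3959  0.941   0.2335]
1.57 [0.64, 0.02, 0.05] [-0.5113  0.7396  0.7343  1.4949 -0.5279  1.112   0.3288]
1.57 [0.55, 0.08, 0.05] [-0.6151  0.5491  0.6093  1.7481 -0.3726  0.9622  0.1409]
```

```bash
python3 - <<'E'
from workcell import arm, viewer
from h import *
import pickle
D={}
for n,p in dict(A=[.58,.16,.26],B=[.58,.06,.26],C=[.49,-.11,.24],D=[.49,-.21,.24]).items():
    arm.move_to(np.array(p),quat(np.pi/2)); arm.sleep(.15)
    i=viewer.camera_info("wrist"); f=viewer.grab_frame("wrist"); D[n]=i; cv2.imwrite(f"pics/w{n}.png",f)
    print(n,arm.observe()["t"],arm.observe()["eef_pos"])
pickle.dump(D,open("cams.pkl","wb"))
E
python3 -c "
import cv2,numpy as np
f=[cv2.imread(f'pics/w{n}.png') for n in 'ABCD']
cv2.imwrite('pics/q.png',cv2.resize(np.vstack([np.hstack(f[:2]),np.hstack(f[2:])]),(800,600),interpolation=cv2.INTER_AREA))"
```

```text
A 2.225 [0.5796 0.1613 0.2599]
B 2.9083 [0.5799 0.0622 0.2597]
C 3.9 [ 0.4913 -0.1078  0.2399]
D 4.5833 [ 0.4908 -0.2079  0.2398]
```

View pics/q.png

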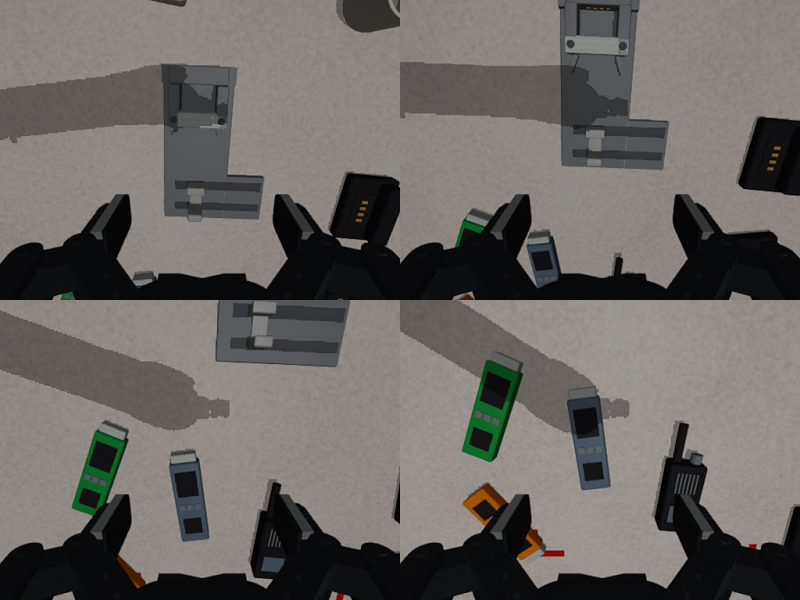

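The slate handset appears in C (half-size crop ~(188,495)) and D (~(588,440)), nose up (+y). The dock appears in A and B, with its wing to the right and the gate near shut. I'll enlarge these for corners.

```bash
python3 - <<'E'
import cv2,numpy as np
def crop(n,x0,y0,x1,y1,s,o):
    f=cv2.imread(f'pics/w{n}.png')[y0:y1,x0:x1]; f=cv2.resize(f,None,fx=s,fy=s,interpolation=cv2.INTER_CUBIC)
    f=cv2.convertScaleAbs(f,alpha=1.5)
    for k in range(0,x1-x0,20): cv2.putText(f,str(x0+k),(k*s,8),0,.3,(0,255,255)); cv2.line(f,(k*s,8),(k*s,14),(0,255,255))
    for k in range(0,y1-y0,20): cv2.putText(f,str(y0+k),(0,k*s+4),0,.3,(0,255,255)); cv2.line(f,(20,k*s),(26,k*s),(0,255,255))
    cv2.imwrite(f'pics/{o}.png',f); return f
crop('A',195,70,355,290,3,'cA') if False else None
a=crop('A',200,75,350,285,2,'x');b=crop('B',195,0,345,220,2,'y')
A=crop('A',200,75,350,195,5,'cA1');B=crop('A',200,180,350,290,5,'cA2')
crop('B',195,0,345,115,5,'cB1');crop('B',195,110,355,220,5,'cB2')
c=crop('C',205,185,285,315,4,'cC');d=crop('D',205,100,285,250,4,'cD')
h=600;W=np.zeros((600,700,3),np.uint8);W[:520,:320]=c;W[:600,350:670]=d;cv2.imwrite('pics/cCD.png',W)
E
```

```text
(no output)
```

View pics/cB1.png

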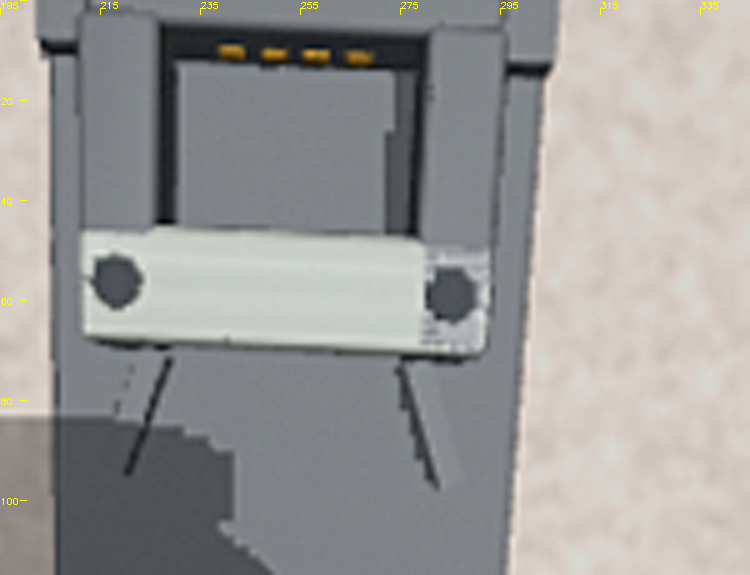

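View pics/cB2.png

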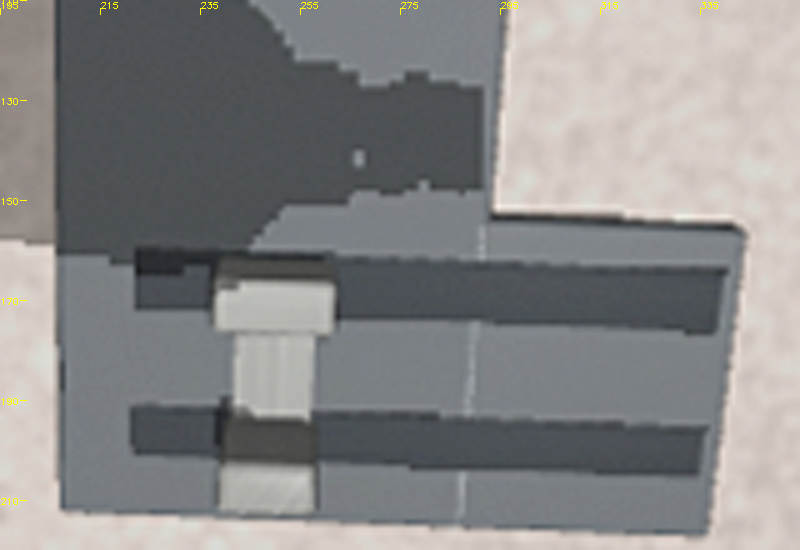

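View pics/cA1.png

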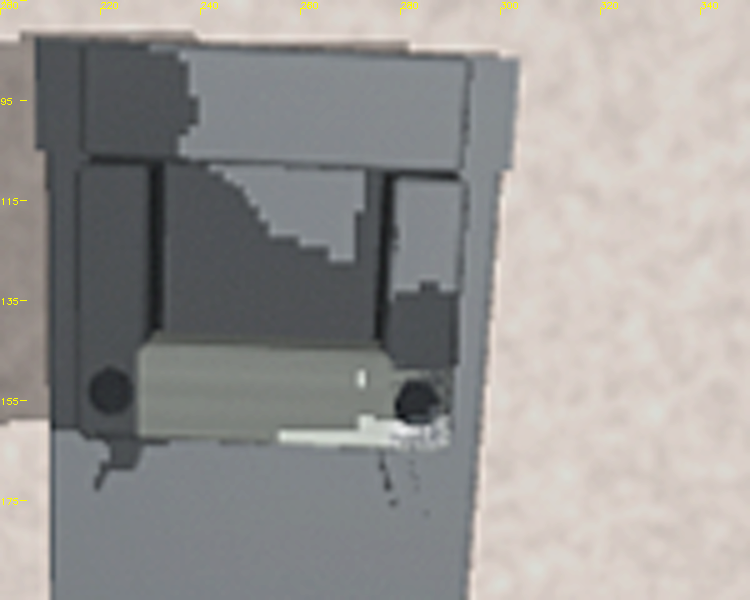

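View pics/cA2.png

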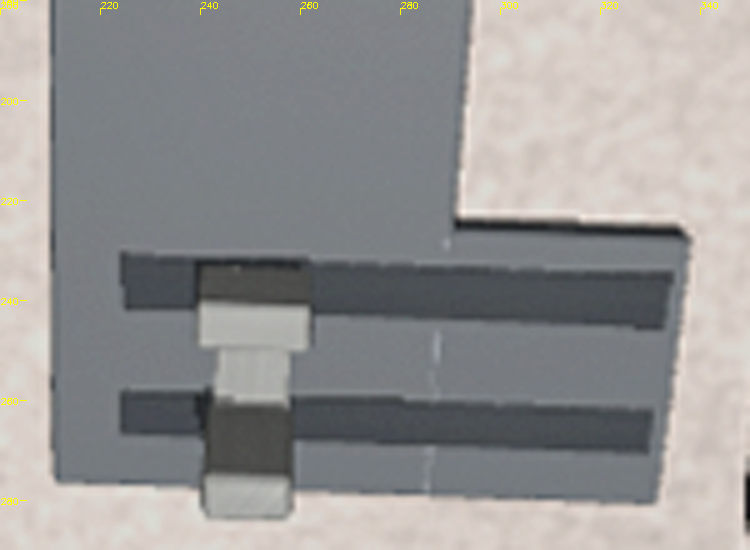

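View pics/cCD.png

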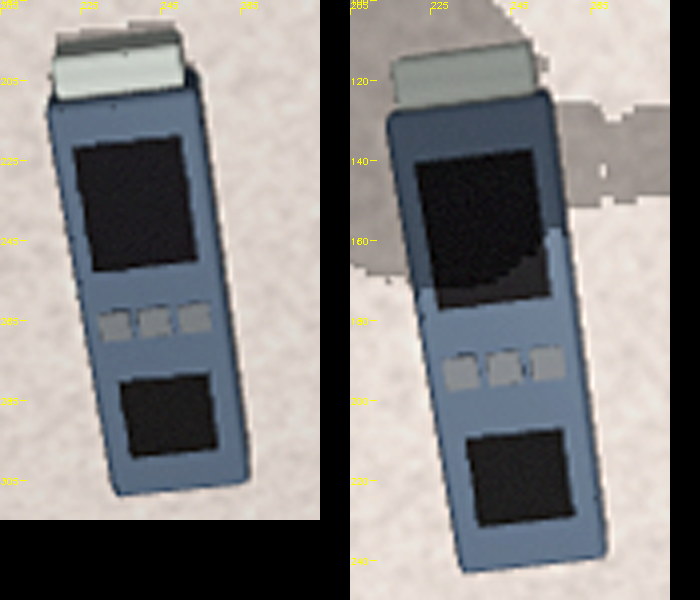

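```bash
python3 - <<'E'
from h import *
import pickle
D=pickle.load(open("cams.pkl","rb"))
def P(v,X,Y):
    x0,y0,s={'C':(205,185,4),'D':(205-350/4,100,4),'A1':(200,75,5),'A2':(200,180,5),'B1':(195,0,5),'B2':(195,110,5)}[v]
    return (D[v[0]],(x0+(X+.5)/s-.5,y0+(Y+.5)/s-.5))
def T(n,*o):
    p,e=tri(o);print(n,p,np.array(e)*1e3,"mm"); return p
H={}
for n,c,d in [("sTL",(73,149),(415,163)),("sTR",(181,135),(533,149)),("sBR",(197,262),(550,295)),("sBL",(92,272),(437,309)),
 ("pTL",(119,383),(466,439)),("pTR",(208,374),(562,429)),("pBR",(218,449),(575,515)),("pBL",(130,458),(479,526)),("tL",(116,495),(462,572)),("tR",(249,482),(606,557))]:
    H[n]=T(n,P('C',*c),P('D',*d))
a=(H['sTL']+H['sTR'])/2;b=(H['pBL']+H['pBR'])/2;tail=(H['tL']+H['tR'])/2
u=a-b;u[2]=0;u/=np.linalg.norm(u);print("dir",u,"yaw",np.degrees(np.arctan2(u[1],u[0])),"centre",tail+.08*u,"mean z",np.mean([h[2] for h in H.values()]))
print("--dock")
for n,a,b in [("backL",(56,482),(62,510)),("backR",(655,503),(708,535)),("wingR",(688,237),(745,234)),("inner",(455,220),(488,213))]:
    T(n,P('A2',*a),P('B2',*b))
F=[T("fin",P('A2',*a),P('B2',*b)) for a,b in [((202,474),(219,462)),((292,474),(316,463)),((290,518),(314,513)),((205,518),(220,514))]]
B=[T("blk",P('A2',*a),P('B2',*b)) for a,b in [((202,301),(216,281)),((310,305),(334,283)),((309,349),(334,333)),((199,346),(214,328))]]
print("fin",np.mean(F,0),"blk",np.mean(B,0))
s1=T("screwL",P('A1',111,391),P('B1',117,281));s2=T("screwR",P('A1',416,402),P('B1',452,294))
print((s1+s2)/2, np.degrees(np.arctan2(*(s1-s2)[1::-1])))
ci=[]
for n,a,b in [("cornL",(85,158),(80,8)),("chkLin",(151,163),(163,22)),("chkRin",(392,178),(430,28)),("barLtop",(140,345),(155,226))]:
    T(n,P('A1',*a),P('B1',*b))
E
```

```text
sTL [ 0.449  -0.1871  0.0265] [0.0822 0.0822] mm
sTR [ 0.4821 -0.1834  0.0238] [0.0122 0.0122] mm
sBR [ 0.4871 -0.225   0.0278] [0.0864 0.0864] mm
sBL [ 0.4538 -0.2301  0.0256] [0.0475 0.0475] mm
pTL [ 0.4617 -0.2709  0.0259] [0.0364 0.0364] mm
pTR [ 0.4908 -0.2678  0.0251] [0.0838 0.0838] mm
pBR [ 0.4946 -0.2953  0.0272] [0.2454 0.2454] mm
pBL [ 0.4651 -0.2995  0.0266] [0.1072 0.1072] mm
tL [ 0.4595 -0.3172  0.0232] [0.2083 0.2083] mm
tR [ 0.5049 -0.3119  0.0228] [0.129 0.129] mm
dir [-0.1261  0.992   0.    ] yaw 97.24686877334594 centre [ 0.4721 -0.2352  0.023 ] mean z 0.025453424310898205
--dock
backL [ 0.5124 -0.0182  0.0111] [0.1379 0.1379] mm
backR [ 0.6849 -0.0249  0.0106] [0.2636 0.2636] mm
wingR [0.6894 0.0559 0.0037] [0.2775 0.2775] mm
inner [0.624  0.0612 0.0046] [0.5167 0.5167] mm
fin [0.5568 0.0102 0.05  ] [0.0013 0.0013] mm
fin [0.5799 0.0097 0.0492] [0.0535 0.0535] mm
fin [ 0.5795 -0.0026  0.0505] [0.0324 0.0324] mm
fin [ 0.5571 -0.0033  0.0497] [0.2795 0.2795] mm
blk [0.5559 0.0495 0.0305] [0.3861 0.3861] mm
blk [0.5842 0.0498 0.0329] [0.2376 0.2376] mm
blk [0.5842 0.0377 0.0342] [0.1055 0.1055] mm
blk [0.5554 0.0392 0.0356] [0.2288 0.2288] mm
fin [0.5683 0.0035 0.0498] blk [0.5699 0.044  0.0333]
screwL [0.5391 0.1703 0.0569] [0.1121 0.1121] mm
screwR [0.6068 0.1681 0.0571] [0.0665 0.0665] mm
[0.5729 0.1692 0.057 ] 178.19108018751464
cornL [0.5337 0.22   0.0518] [0.8729 0.8729] mm
chkLin [0.5485 0.2187 0.0469] [0.1139 0.1139] mm
chkRin [0.6009 0.2163 0.0544] [0.3109 0.3109] mm
barLtop [0.5464 0.1805 0.0567] [0.5171 0.5171] mm
```

Measured: handset top z≈0.025 (lies flat), yaw ≈97.2°, centre from tail edge (0.472,-0.235). Dock heading ≈88°, mouth ≈(0.5725,0.158), bar top z≈0.057, fin top (0.568,0.0035,0.050), so it starts about shut. These agree with the given geometry within ~1.5 mm. Opening the gate first by straddling the fin.

```bash
cat >> h.py <<'E'
TH=np.radians(87.95)
DX=np.array([np.cos(TH),np.sin(TH),0]);DY=np.array([-DX[1],DX[0],0]);M=np.array([.5726,.1582,.010])
def dock(x,y,z): return M+x*DX+y*DY+np.array([0,0,z])   # z above floor
def todock(p): d=np.asarray(p)-M; return np.array([d@DX,d@DY,d[2]])
E
python3 - <<'E'
from workcell import arm, viewer
from h import *
q=quat(TH)
arm.gripper_to(.045)
p=dock(-.155,0,0);p[2]=.12
arm.move_to(p,q)
p[2]=.02
print(arm.line_to(p,max_speed=.1,guard=8), arm.observe()["eef_pos"],arm.observe()["finger_gap"])
e=p-DY*.100
print(arm.line_to(e,max_speed=.06,guard=12)); o=arm.observe();print(todock(o["eef_pos"]),o["wrist_force"],o["t"])
cv2.imwrite("pics/g1.png",viewer.grab_frame("scene")[170:290,220:380].repeat(4,0).repeat(4,1))
E
```

```text
False [0.5678 0.0032 0.0208] 0.04497290601127717
True
[-0.1552 -0.094   0.0087] [ 0.0489 -0.0898  0.4587] 8.7333
```

View pics/g1.png

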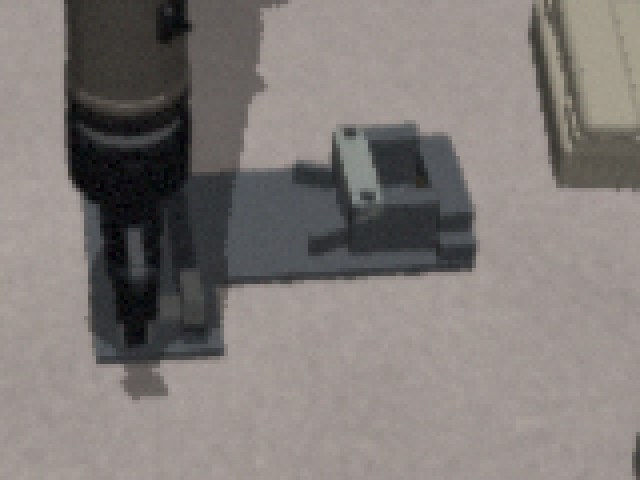

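```bash
python3 - <<'E'
from workcell import arm, viewer
from h import *
import pickle
D=pickle.load(open("cams.pkl","rb"))["D"]
print("radio left edge",plane(D,(328,288),.036),plane(D,(338,195),.036))
o=arm.observe()["eef_pos"]; p=o+DY*.008; arm.line_to(p,max_speed=.05); p[2]=.13; arm.line_to(p,max_speed=.2)
arm.gripper_to(.072)
th=np.radians(97.3);u=np.array([np.cos(th),np.sin(th),0])
g=np.array([.472,-.2352,0])-.04*u; g[2]=.10
arm.move_to(g,quat(th)); arm.sleep(.2)
i=viewer.camera_info("wrist");f=viewer.grab_frame("wrist")
c=g+.04*u;c[2]=.024;w=np.array([-u[1],u[0],0])
for a,b in [(80,24),(80,-24),(-80,24),(-80,-24),(-40,24),(-40,-24)]:
    x=proj(i,c+u*a/1e3+w*b/1e3); cv2.circle(f,tuple(int(v) for v in x.round()),2,(0,0,255),-1)
cv2.imwrite("pics/pre.png",f); print(arm.observe()["t"],arm.observe()["eef_pos"],g)
cv2.imwrite("pics/g2.png",viewer.grab_frame("scene"))
E
```

```text
radio left edge [ 0.5816 -0.3748  0.036 ] [ 0.5838 -0.2483  0.036 ]
11.65 [ 0.4781 -0.2739  0.0999] [ 0.4771 -0.2749  0.1   ]
```

View pics/pre.png

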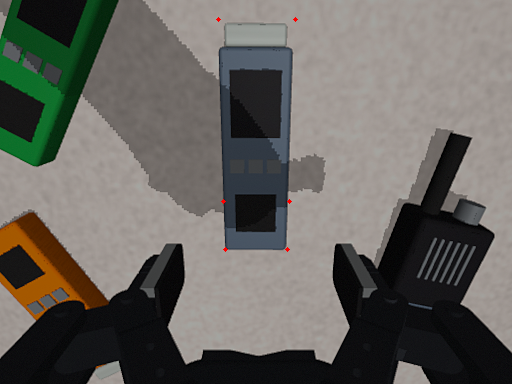

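View pics/g2.png

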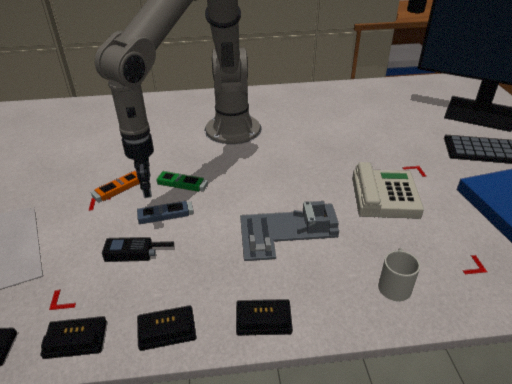

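The overlay of the predicted handset outline fits the tail, and the target is confirmed as the slate bar: aluminium nose up, screen near the nose, pad near the tail. Next, clearance to the orange look-alike, then the grasp.

```bash
python3 - <<'E'
from workcell import arm, viewer
from h import *
i=viewer.camera_info("wrist")
print("orange",plane(i,(105,300),.024),"radio",plane(i,(400,205),.036),plane(i,(378,290),.036))
th=np.radians(97.3);u=np.array([np.cos(th),np.sin(th),0])
g=np.array([.472,-.2352,0])-.04*u; g[2]=.0035
print(arm.line_to(g,max_speed=.09,guard=8),arm.observe()["eef_pos"])
arm.gripper_to(.02);o=arm.observe();print(o["finger_gap"],o["wrist_force"])
g[2]=.09;arm.line_to(g,max_speed=.15);arm.sleep(.1)
o=arm.observe();print(o["finger_gap"],o["wrist_force"],o["t"])
cv2.imwrite("pics/lift.png",viewer.grab_frame("side")[150:330,200:440].repeat(3,0).repeat(3,1))
E
```

```text
orange [ 0.3645 -0.3777  0.024 ] radio [ 0.5764 -0.2608  0.036 ] [ 0.5784 -0.3311  0.036 ]
False [ 0.4776 -0.2753  0.0042]
0.04693802089734922 [ 0.3379 -0.2017  3.7864]
0.04638798610186059 [ 0.311  -0.441  -2.9125] 14.0917
```

View pics/lift.png

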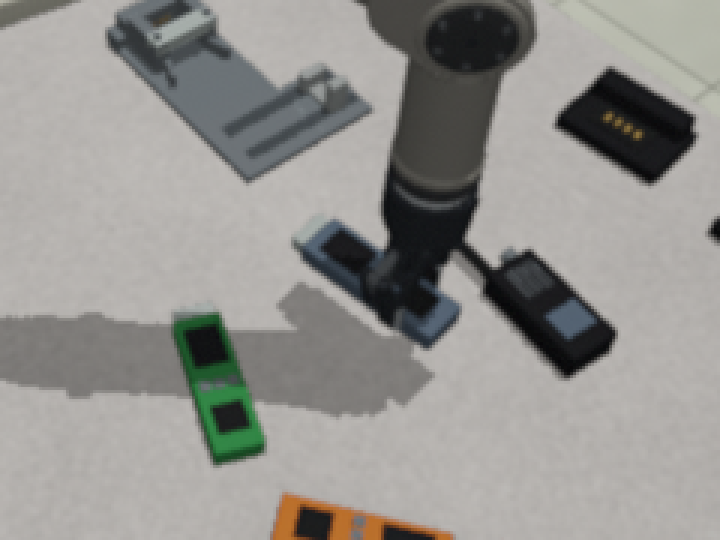

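```bash
python3 - <<'E'
from workcell import arm, viewer
from h import *
q=quat(TH)
arm.move_to(dock(-.175,0,.08),q)
arm.line_to(dock(-.175,0,.012),max_speed=.1)
arm.sleep(.2)
i=viewer.camera_info("wrist");f=viewer.grab_frame("wrist");cv2.imwrite("pics/pi.png",f)
np.save("pi.npy",i["cam_to_world"])
o=arm.observe();print(todock(o["eef_pos"]),o["t"],o["finger_gap"])
cv2.imwrite("pics/pis.png",viewer.grab_frame("side")[120:230,200:360].repeat(5,0).repeat(5,1))
E
```

```text
[-0.175  -0.0006  0.0127] 16.2833 0.0464986337307549
```

View pics/pi.png

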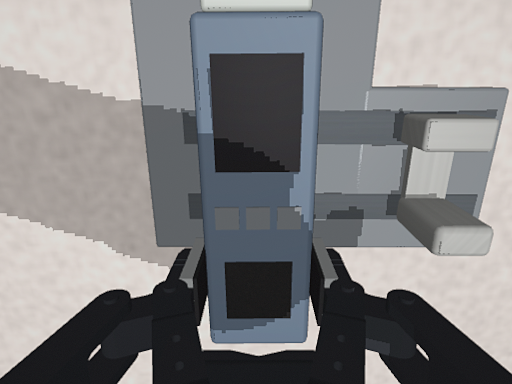

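View pics/pis.png

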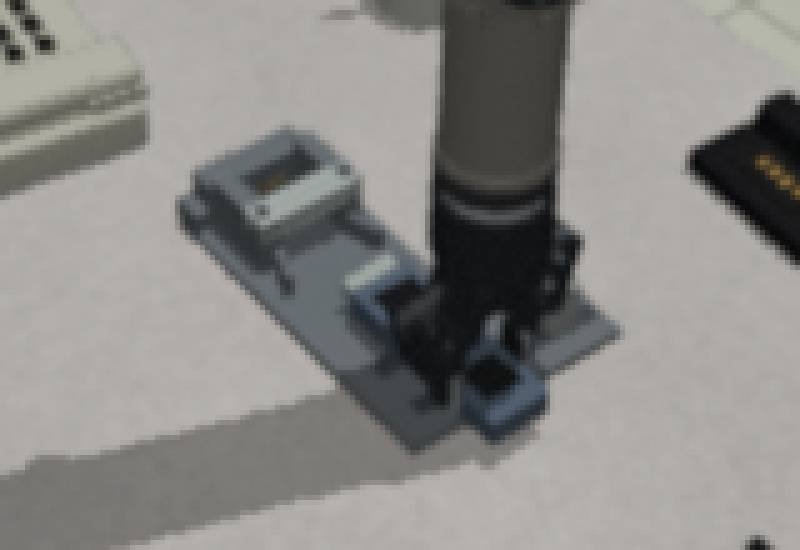

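```bash
python3 - <<'E'
from workcell import arm, viewer
from h import *
i=viewer.camera_info("wrist"); i["cam_to_world"]=np.load("pi.npy")
for n,p in dict(fl=(191,16),fr=(323,16),tl=(211,342),tr=(307,342),sTL=(210,54),sTR=(303,53),sBL=(215,172),sBR=(300,172),pTL=(224,262),pTR=(292,262)).items(): print(n,todock(plane(i,p,.0425)))
for n,p in dict(plL=(156,246),plL2=(137,60)).items(): print(n,todock(plane(i,p,.01)))
E
```

```text
fl [-0.072   0.0227  0.0325]
fr [-0.0719 -0.0232  0.0325]
tl [-0.2138  0.0222  0.0325]
tr [-0.2138 -0.0246  0.0325]
sTL [-0.0842  0.0167  0.0325]
sTR [-0.0838 -0.0168  0.0325]
sBL [-0.1281  0.0167  0.0325]
sBR [-0.128  -0.0176  0.0325]
pTL [-0.1694  0.0144  0.0325]
pTR [-0.1694 -0.0158  0.0325]
plL [-0.179   0.0554  0.    ]
plL2 [-0.084   0.0546  0.    ]
```

```bash
python3 - <<'E'
from workcell import arm, viewer
from h import *
def rep(n):
    o=arm.observe();print(n,todock(o["eef_pos"]),o["wrist_force"],round(o["t"],2),o["finger_gap"])
print(arm.line_to(dock(-.170,.0006,.0048),max_speed=.05,guard=6));rep("down")
print(arm.line_to(dock(-.105,.0006,.0048),max_speed=.05,guard=12));rep("under bar")
f=viewer.grab_frame("wrist");cv2.imwrite("pics/ub.png",f)
cv2.imwrite("pics/ubs.png",viewer.grab_frame("side")[120:230,200:360].repeat(5,0).repeat(5,1))
E
```

```text
False
down [-0.1694  0.0008  0.0045] [ 0.494  -0.4451 -1.7325] 16.66 0.04667445858816072
False
under bar [-0.1057  0.0006  0.0049] [ 0.2966  0.8022 -1.5686] 18.11 0.046550438006664425
```

View pics/ub.png

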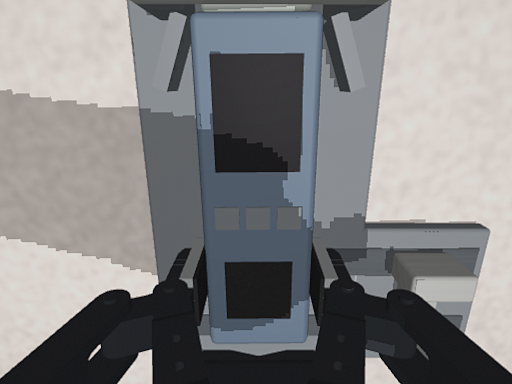

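View pics/ubs.png

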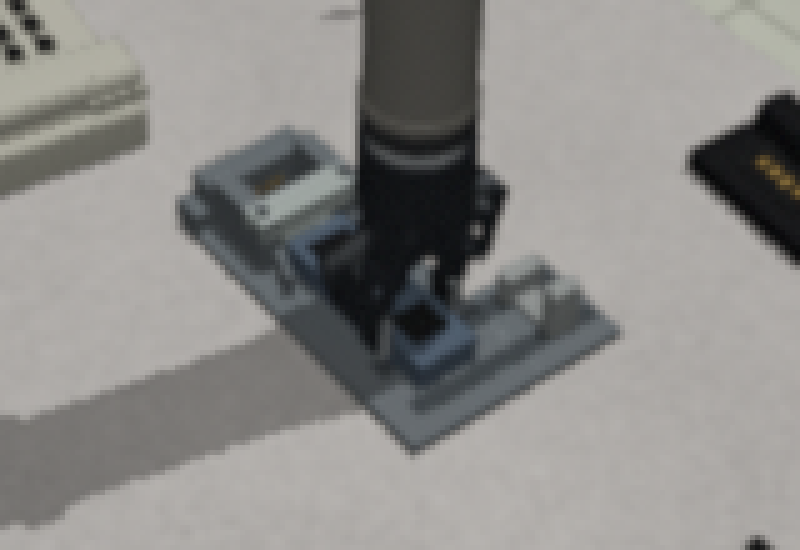

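```bash
python3 - <<'E'
from workcell import arm, viewer
from h import *
def rep(n):
    o=arm.observe();print(n,todock(o["eef_pos"]),DX@o["wrist_force"],DY@o["wrist_force"],o["wrist_force"][2],round(o["t"],2),o["finger_gap"])
print(arm.line_to(dock(-.085,.0000,.0046),max_speed=.04,guard=12));rep("mid")
print(arm.line_to(dock(-.052,.0000,.0046),max_speed=.03,guard=14));rep("home?")
i=viewer.camera_info("wrist");f=viewer.grab_frame("wrist");cv2.imwrite("pics/home.png",f);np.save("home.npy",i["cam_to_world"])
cv2.imwrite("pics/homes.png",viewer.grab_frame("scene")[170:290,220:380].repeat(5,0).repeat(5,1))
E
```

```text
False
mid [-0.0849 -0.      0.0046] -0.7058141867691723 0.06213986811512027 -1.2984239819777408 18.86 0.04657305225133469
False
home? [-0.0593  0.0006  0.0047] -9.589357132420703 2.307513480616099 1.6426307691041255 20.11 0.046911615441411994
```

View pics/home.png

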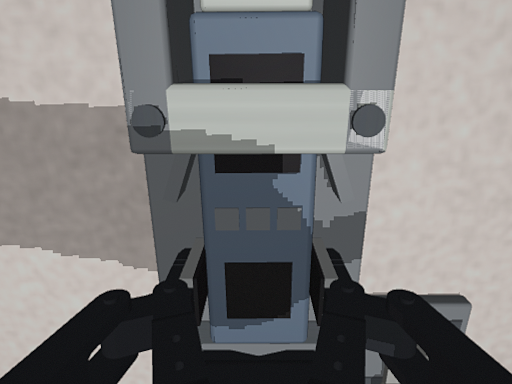

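View pics/homes.png

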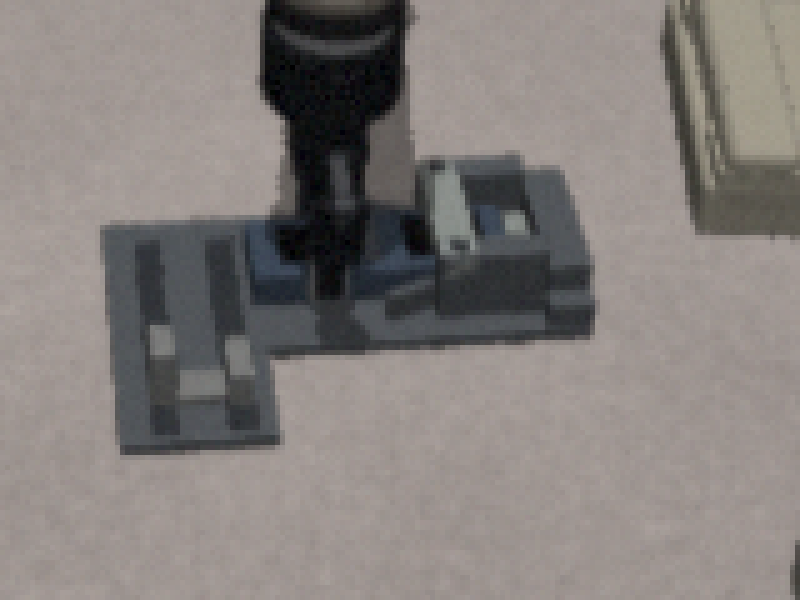

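```bash
python3 - <<'E'
from workcell import arm, viewer
from h import *
def rep(n):
    o=arm.observe();print(n,todock(o["eef_pos"]),DX@o["wrist_force"],DY@o["wrist_force"],o["wrist_force"][2],round(o["t"],2),o["finger_gap"])
print(arm.line_to(dock(-.045,.0000,.0046),max_speed=.03,guard=15));rep("push");arm.sleep(.3);rep("p2")
arm.line_to(dock(-.058,.0000,.0044),max_speed=.05);rep("relax")
arm.gripper_to(.070);rep("open")
arm.line_to(dock(-.059,0,.11),max_speed=.12);rep("up")
i=viewer.camera_info("wrist");f=viewer.grab_frame("wrist");cv2.imwrite("pics/rel.png",f);np.save("rel.npy",i["cam_to_world"])
E
```

```text
False
push [-0.0593  0.001   0.0047] -18.421141446888214 4.796173667365224 2.562027039385212 20.59 0.04655081716096121
p2 [-0.0593  0.001   0.0047] -18.391311770955184 3.729486394092517 3.671556169069863 20.89 0.04666051632156941
relax [-0.0594 -0.0004  0.0045] -5.7100815957465265 1.1686250602123607 -0.6534345020223771 21.3 0.04659145576892819
open [-0.0562 -0.0001  0.0046] -0.7722536092105253 0.11048519943711993 -0.23602590339184645 21.66 0.06974457587533037
up [-0.059   0.0008  0.1091] -0.12408278623952831 -0.04942616735013745 0.40220130141997645 22.69 0.0700966178160922
```

View pics/rel.png

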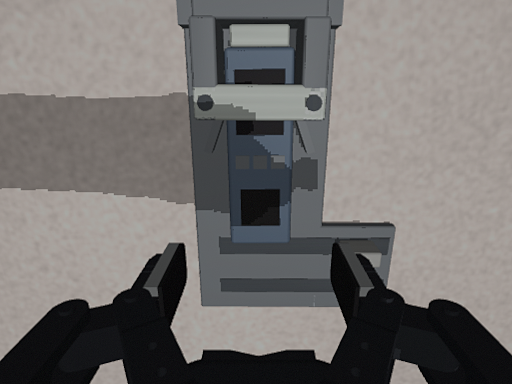

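```bash
python3 - <<'E'
from workcell import arm, viewer
from h import *
i=viewer.camera_info("wrist"); i["cam_to_world"]=np.load("rel.npy")
for n,p in dict(tl=(232,242),tr=(290,242),pTL=(241,190),pTR=(279,190),sTL=(234,70),sTR=(285,70)).items(): print(n,todock(plane(i,p,.034)))
def rep(n):
    o=arm.observe();print(n,todock(o["eef_pos"]),DX@o["wrist_force"],DY@o["wrist_force"],round(o["t"],2))
q=quat(TH)
arm.gripper_to(.045)
arm.line_to(dock(-.155,-.084,.11),max_speed=.2)
print(arm.line_to(dock(-.155,-.084,.010),max_speed=.1,guard=8));rep("dn")
print(arm.line_to(dock(-.155,.016,.010),max_speed=.06,guard=12));rep("shut?")
arm.sleep(.2)
cv2.imwrite("pics/sh.png",viewer.grab_frame("scene")[170:290,220:380].repeat(5,0).repeat(5,1))
E
```

```text
tl [-0.0986  0.0217  0.024 ]
tr [-0.0986 -0.0248  0.024 ]
pTL [-0.0546  0.0138  0.024 ]
pTR [-0.0546 -0.015   0.024 ]
sTL [0.0307 0.0172 0.024 ]
sTR [ 0.0308 -0.0172  0.024 ]
False
dn [-0.1552 -0.0848  0.0109] 0.5678277474309228 0.7334900381491586 25.05
True
shut? [-0.1548  0.0111  0.0104] -0.04847393452137346 -1.4642906216380016 26.6
```

View pics/sh.png

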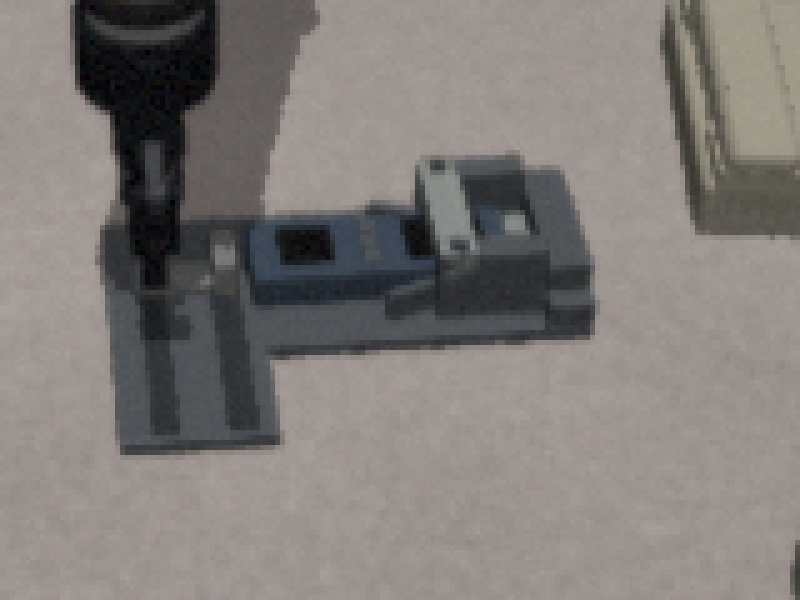

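The gate met its stop at TCP y=+11 mm, so the fin is at ≈0. Back off, lift, and look again.

```bash
python3 - <<'E'
from workcell import arm, viewer
from h import *
arm.line_to(dock(-.155,.002,.010),max_speed=.05)
arm.line_to(dock(-.155,.0,.12),max_speed=.12)
arm.move_to(dock(-.05,0,.26),quat(TH)); arm.sleep(.3)
i=viewer.camera_info("wrist");f=viewer.grab_frame("wrist")
np.save("fin.npy",i["cam_to_world"])
for x,y,z in [(-.155,0,.041),(-.114,0,.025),(-.1,.024,.024),(-.1,-.024,.024),(.06,0,.012)]:
    p=proj(i,dock(x,y,z)); cv2.circle(f,tuple(int(v) for v in p.round()),1,(0,0,255),-1)
cv2.imwrite("pics/final.png",cv2.resize(f[60:330,150:400],None,fx=2.2,fy=2.2))
o=arm.observe();print(o["t"],o["wrist_force"]);cv2.imwrite("pics/finals.png",viewer.grab_frame("scene"))
E
```

```text
29.3333 [ 0.3653 -0.0262 -0.7716]
```

View pics/final.png

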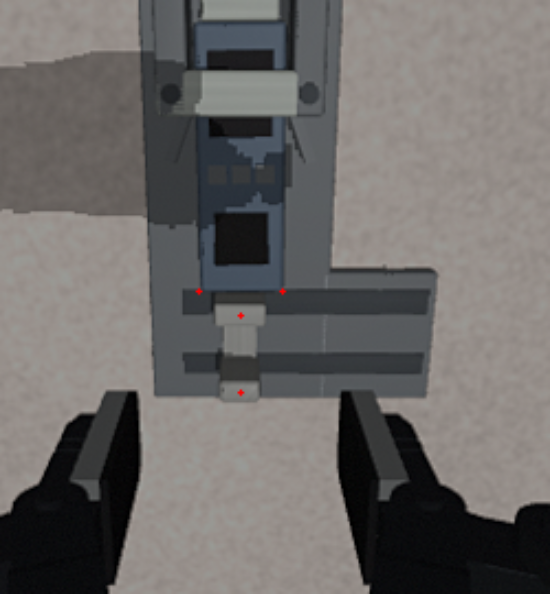

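View pics/finals.png

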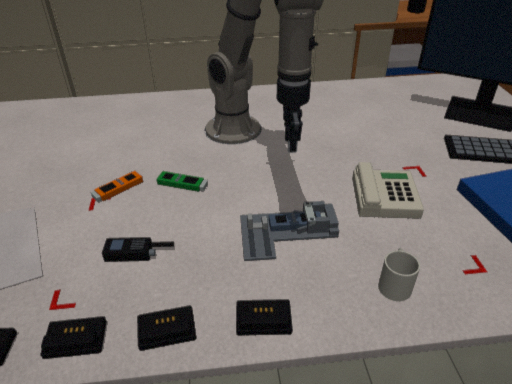

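The predicted gate-shut points and tail corners (red) land on the fin, the blocker and the handset's tail. The radio, at (128,249), and the telephone, at (388,192), are where they started. Handing in.

```bash
python3 -c "
from workcell import arm
print(arm.hand_in())"
```

```text
the job is handed in; nothing more can be done
None
```

The handset is in the dock with its nose home against the end stop, and the gate is shut behind it. I handed the job in at about 29 s; no verdict was reported.

**What I did:** I slid the gate open by its fin until it reached its end, at about 84 mm. I gripped the slate handset 40 mm behind its centre and slid it under the bar until it met the stop. Pushing on to 18 N did not move it further. I then let go, slid the gate shut until it reached its end, and backed clear.

**Last checks:**
- **Handset position:** its tail was measured at x ≈ -99 mm (-100 expected), which puts the nose within about 1–2 mm of the stop. It was centred to about 1–2 mm and within about 1° of the slot's line. These come from one wrist view after letting go, taking the handset's height from the text.
- **Gate:** the fin and blocker line up with their shut positions in the last picture.
- **Bystanders:** the radio and telephone look unmoved in the scene view.
- **Disagreements:** the plate's corners and the bar disagreed by about 1.5 mm on the dock's position. Some low-contrast plate corners came out up to 6 mm too low in height, so I did not use them.

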